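# Put the doming set back in its fitted tray

### The job

Put the doming set away in its fitted wooden tray: lay each of the three ball-ended punches in the rest cut for its size of ball, the ball down in its pocket and the shank in the groove, and stand the steel doming block upright, fully down in the square recess. The flat-faced punch and the disc cutter are still needed on the bench, so leave them where they are.

Things in the scene. Friction and masses are not known exactly. Their poses are not given: they have to be found in the camera images.
- big_punch_shank (a point): Doming punch with the largest ball: dark octagonal steel shank 62 mm long, 12 mm across flats, and a polished ball 34 mm across at one end (96 mm overall). Loose, about 210 g. Point: middle of the shank, 10.3 mm above what it lies on; x points level along it to the ball (centre 48 mm away). It lies on the ball and the shank's end, so the shank slopes a little.
- mid_punch_shank (a point): Doming punch with the middle ball: dark octagonal steel shank 62 mm long, 12 mm across flats, and a polished ball 26 mm across at one end (88 mm overall). Loose, about 120 g. Point: middle of the shank, 8.9 mm above what it lies on; x points level along it to the ball (centre 44 mm away). It lies on the ball and the shank's end, so the shank slopes a little.
- small_punch_shank (a point): Doming punch with the smallest ball: dark octagonal steel shank 62 mm long, 12 mm across flats, and a polished ball 18 mm across at one end (80 mm overall). Loose, about 80 g. Point: middle of the shank, 7.3 mm above what it lies on; x points level along it to the ball (centre 40 mm away). It lies on the ball and the shank's end, so the shank slopes a little.
- doming_block_mid (a point): Doming block: plain steel cube, 40 mm each way, with round hollows of several sizes in its top and sides. Loose, about 420 g. Point: its centre, 20 mm above its underside; x and y are square to its sides, z is up.
- flat_punch_shank (a point): Flat-faced punch, not of the doming set: the same dark octagonal shank (62 mm long, 12 mm across flats), but its head is a flat-ended steel drum, 24 mm in diameter and 24 mm long, not a ball. Loose, lying on the bench. Point: middle of its shank; x points to the head. It stays where it is.
- disc_cutter_mid (a point): Disc cutter, not of the doming set: two square steel plates, 50 x 50 mm, one above the other with a slot between, 30 mm high in all, four round holes of different sizes straight through the top plate. Loose, about 450 g. Point: its centre. It stays where it is.
- rest_big: Beech rest, fixed in the tray, for the largest ball: its pocket is 42 mm wide (x = 22 to 71 mm); x points to the pocket. Open gap for fingers at x = -22 to 22, shank groove 22 mm wide at -37 to -22. Origin: its underside, below where the shank's middle belongs; seat floor 4 mm above it. Walls 12 mm above the seat. Neighbours lie 62 mm away: open the gripper only about 15 mm wider than the shank.
- rest_mid: Beech rest, fixed in the tray, for the middle ball: its pocket is 34 mm wide (x = 22 to 63 mm); x points to the pocket. Open gap for fingers at x = -22 to 22, shank groove 22 mm wide at -37 to -22. Origin: its underside, below where the shank's middle belongs; seat floor 4 mm above it. Walls, finger gap and heights are as in the other punch rests.
- rest_small: Beech rest, fixed in the tray, for the smallest ball: its pocket is 26 mm wide (x = 22 to 55 mm); x points to the pocket. Open gap for fingers at x = -22 to 22, shank groove 22 mm wide at -37 to -22. Origin: its underside, below where the shank's middle belongs; seat floor 4 mm above it. Walls, finger gap and heights are as in the other punch rests.
- rest_block: Grey-lined beech rest, fixed in the tray, with a 50 mm square recess 8 mm deep for the block. Origin: underside, below the recess's centre; recess floor 4 mm above it; x, y square to it. The four rests (116 x 58 mm, from x = -41 to 75, order varies) lie side by side 62 mm apart in a dark tray, 140 x 276 mm, walls 24 mm high; their origins are 5 mm above the bench.
Mind the look-alikes: they are no part of the job. Leave any red look-alike of the part that bears small_punch_shank alone.

How it is judged:
At the end, for the whole second after the job is handed in: Each ball punch lies home in its own rest, ball in the pocket: shank middle within 10 mm of the mark, at most 3.5 mm high, within 0.4 rad; the block upright (0.12 rad) in its recess within 10 mm, at most 3 mm high; all at rest. Flat punch and disc cutter within 25 mm of their starts (horizontal distance between big_punch_shank and rest_big below 0.01 m and z of big_punch_shank in the frame of rest_big between 0.006 and 0.0178 m and angle between the x axis of big_punch_shank and the x axis of rest_big, either way round below 0.4 rad and linear speed of each of big_punch, mid_punch, small_punch, doming_block below 0.02 m/s and horizontal distance between mid_punch_shank and rest_mid below 0.01 m and z of mid_punch_shank in the frame of rest_mid between 0.006 and 0.0164 m and angle between the x axis of mid_punch_shank and the x axis of rest_mid, either way round below 0.4 rad and horizontal distance between small_punch_shank and rest_small below 0.01 m and z of small_punch_shank in the frame of rest_small between 0.006 and 0.0148 m and angle between the x axis of small_punch_shank and the x axis of rest_small, either way round below 0.4 rad and horizontal distance between doming_block_mid and rest_block below 0.01 m and z of doming_block_mid in the frame of rest_block below 0.027 m and angle between doming_block_mid's own z axis and vertical below 0.12 rad and distance of each of flat_punch_shank, disc_cutter_mid from where it was at the start of the episode below 0.025 m); the robot touches nothing.
It fails at once if the flat-faced punch is moved from its place (distance of flat_punch_shank from where it was at the start of the episode above 0.025 m).
It fails at once if the disc cutter is moved from its place (distance of disc_cutter_mid from where it was at the start of the episode above 0.025 m).
It also fails if it takes over 106 s, if anything falls off the work surface, if the arm or the gripper's body presses on something with over 40 N, if the wrist force passes 120 N, or if a joint passes its speed limit or range.

### The arm

A 7-joint arm with a two-finger parallel gripper is mounted at the origin on the work surface. World frame = base frame: x ahead of the robot, y to its left, z up, the work surface at z = 0. Lengths are in m, angles in rad, forces in N, time in s.
With the tool pointing down it reaches from about 0.425 to 0.925 m from the base axis. Payload 6.8 kg.
Tool frame: the origin (TCP) lies between the finger pads; the fingertips stand 17 mm ahead of it and the grasp point (between the pads) lies 2 mm behind it; z points along the fingers, x is the direction in which the jaws open and shut, and the axes are right-handed (so a half turn about z gives the same grasp; the last joint's range is limited). The gripper opens to 85 mm and grips with 20 to 120 N. Pads are 22 mm wide; open, the fingers measure 114 mm over their backs; the gripper's body (76 mm by 85 mm) begins 54 mm behind the grasp point. The pads swing forward as they close: fully open they stand 13 mm farther back than shut.
Start: joints at [-1.259, 0.477, 0.022, 1.555, -0.011, 1.109, -0.083], TCP at [0.275, 0.616, 0.248] pointing down, gripper open.
Joint ranges: [-2.96, 2.96], [-0.34, 2.1], [-1.41, 1.46], [0.24, 2.44], [-1.37, 4.51], [0.17, 1.92], [-2.96, 2.96]. Speed limits (rad/s): [2.39, 2.39, 3.14, 3.14, 3.14, 3.14, 3.14].

### API

Orientations are given as a unit quaternion [w, x, y, z].
In Python, from station import readout, read_camera, get_calibration, bot, models gives the robot as it stands.
- The arm moves only by the tool carry_out, never from a script. Its argument "deltas" is a list of rows, each a list of 2 entries, a list of its own where there are three numbers: the shift along the tool's x, y, z in cm, then the turn about the tool's z in degrees. A call has 1 to 10 rows; each row is the pose to reach, as a shift and turn from the pose measured when the call began, along the tool's axes at that moment; what a row does not reach only later rows make up. A row lasts 1/8 s, in which the tool goes at most 62.5 mm and 10.7 degrees, less where a joint would pass 70% of its speed; a pose out of reach is approached as far as the arm can. A call with a gripper value outside its range is refused whole. "hand" is the opening, from 0 (shut) to 1 (fully open), set as the call begins (left out, the last holds). The fingers move at their own pace and stop on an object; "newtons" is the grip in N (left out, the last holds). Time passes only in rows, so rows that repeat a pose let the fingers close. It gives the time, the measured TCP pose, the force and the opening at its end, in the units of the state.
- readout.get_obs(): the state, without advancing time (a new reading comes with each control period).
- read_camera(name): name is "scene" or "top" or "wrist"; returns the picture (480x640x3 uint8, red, green, blue); there is no depth.
- get_calibration(name): a dict with "fov_y" (degrees; the focal length in pixels is half the picture's height over the tangent of half this angle, whatever the lens; pixels are square), "cx", "cy" (the principal point, pixels), "D" ([k1, k2, p1, p2, k3] as OpenCV has them; the pictures are not rectified), "world_from_camera" (4x4, takes a point from camera to world coordinates). Camera axes: x right, y down, z forward; pixel columns grow to the right and rows downward; lengths in m; the calibration is good to about 2 mm. A picture is of the moment at which its call begins: read the wrist's pose just before it. get_calibration takes no time and is no camera call; for the wrist camera it gives the pose at the moment of the call.
- bot.hand_in(): hands the job in, once; it reports no verdict.
Trained networks look in the newest picture that a camera, given by its name, has taken for a name from the list of things; names that differ only in an ending like _2 or _b are one class to them, and where a whole thing is asked for, a point or a joint stands for the part that bears it (a point fixed in the world has none). Each returns a list of dicts, best first, with "score" (0 to 1); they miss things now and then, are a little off and sometimes report something else, mostly with a low value. They report only what shows in the picture. A call takes as long as a camera call. They do not tell look-alikes from the thing itself.
- models.spot_in(query, camera): "centre" ([row, column] in pixels, amid what is visible of it).
The state is a dict: "t": time; "q": joint angles; "joint_vel": joint speeds; "joint_torque": joint torques, N m; "eef_pos": TCP position; "tool_rot": TCP orientation; "contact_force": force on the tool from outside, world axes, zero at the start; "torque": the same for the moment, N m; "gripper_width": opening from 0.0 (shut) to 1.0 (fully open).
Only numpy, scipy, OpenCV 4.12 (cv2) and the standard library are available. Lean on these libraries where they do the work, as an engineer would, in place of code of your own. Each camera call takes 0.05 s, during which the arm holds its last target. There are 200 camera calls.

## Working session

There is one attempt and no reset: what is moved stays moved. The work goes in short steps, Python scripts to look and compute and a tool call to move; the robot and the scene stay as the last step left them, time stands still between calls to the robot, and variables do not carry over. Pictures are saved under pics/ and viewed, about 12 in all and at most 16, crops included, and the job is handed in when it is done.

Besides the shell and the picture viewer there is one more tool, called as name([rows], argument=value, ...), one row to a line, values as JSON. carry_out: Moves the arm, as the interface text tells. Its arguments: {"type":"object","properties":{"deltas":{"type":"array"},"hand":{"type":"number"},"newtons":{"type":"number"}},"required":["deltas"]}

```bash
mkdir -p pics; cat > h.py <<'E'
import numpy as np, cv2
from station import readout, read_camera, get_calibration, bot, models
def snap(cam,fn=None):
    c=get_calibration(cam); im=read_camera(cam)
    if fn: cv2.imwrite('pics/'+fn,im[:,:,::-1])
    return im,c
def K(c):
    f=240/np.tan(np.radians(c['fov_y'])/2)
    return np.array([[f,0,c['cx']],[0,f,c['cy']],[0,0,1.]])
def ray(c,rc):
    p=np.array([[[rc[1],rc[0]]]],float)
    u=cv2.undistortPoints(p,K(c),np.array(c['D'],float))[0,0]
    T=np.array(c['world_from_camera']); return T[:3,3],T[:3,:3]@np.array([u[0],u[1],1])
def onz(c,rc,z):
    o,d=ray(c,rc); return o+d*(z-o[2])/d[2]
def tri(rs):
    A=0;b=0
    for o,d in rs:
        d=d/np.linalg.norm(d);P=np.eye(3)-np.outer(d,d);A=A+P;b=b+P@o
    p=np.linalg.solve(A,b); return p,max(np.linalg.norm(np.cross(p-o,d/np.linalg.norm(d))) for o,d in rs)
def proj(c,X):
    T=np.linalg.inv(np.array(c['world_from_camera']))
    r,_=cv2.Rodrigues(T[:3,:3]); q,_=cv2.projectPoints(np.array(X,float).reshape(-1,3),r,T[:3,3],K(c),np.array(c['D'],float)); return q[:,0,::-1]
E
python3 - <<'E'
from h import *
names="big_punch_shank mid_punch_shank small_punch_shank doming_block_mid flat_punch_shank disc_cutter_mid rest_big rest_mid rest_small rest_block".split()
C={}
for cam in ['top','scene']:
    im,c=snap(cam,cam+'0.png'); C[cam]=c
    print(cam,c['fov_y'],np.round(np.array(c['world_from_camera'])[:3,3],3),np.round(c['D'],3))
    for n in names:
        print(n,[(np.round(d['centre']).astype(int).tolist(),round(d['score'],2),np.round(onz(c,d['centre'],.01)[:2],3).tolist()) for d in models.spot_in(n,cam)[:4]])
print(readout.get_obs())
E
```

```text
top 48.724173313385485 [0.36  0.02  1.003] [-0.021  0.     0.     0.     0.   ]
big_punch_shank [([186, 498], 0.95, [0.631, -0.349]), ([286, 355], 0.36, [0.432, -0.072])]
mid_punch_shank [([176, 154], 0.95, [0.636, 0.319]), ([184, 503], 0.59, [0.636, -0.359])]
small_punch_shank [([272, 188], 0.69, [0.452, 0.242]), ([313, 136], 0.65, [0.374, 0.336]), ([330, 203], 0.63, [0.345, 0.209])]
doming_block_mid [([279, 461], 0.93, [0.449, -0.272])]
flat_punch_shank [([282, 274], 0.94, [0.436, 0.08])]
disc_cutter_mid [([283, 356], 0.97, [0.438, -0.073]), ([170, 284], 0.62, [0.655, 0.068])]
rest_big [([163, 315], 0.73, [0.669, 0.006])]
rest_mid [([160, 346], 0.62, [0.678, -0.054])]
rest_small [([166, 254], 0.77, [0.66, 0.125]), ([272, 187], 0.54, [0.452, 0.245])]
rest_block [([169, 284], 0.93, [0.657, 0.067])]
scene 45.69623390051716 [1.28  0.352 0.956] [-0.08  0.    0.    0.    0.  ]
big_punch_shank [([263, 430], 0.57, [0.457, 0.234])]
mid_punch_shank [([339, 447], 0.67, [0.635, 0.317])]
small_punch_shank [([225, 430], 0.75, [0.345, 0.202]), ([248, 484], 0.66, [0.371, 0.333]), ([262, 435], 0.65
[... 501 characters left out ...]
2590772 ,  0.47699583,  0.0224152 ,  1.55539368, -0.01150149,
        1.10928532, -0.08309734]), 'joint_vel': array([ 9.33946974e-04,  4.69839586e-05,  1.07613273e-03, -1.01519139e-03,
       -2.20068322e-04,  4.12940940e-04,  1.85914834e-03]), 'joint_torque': array([-1.28080023e-04, -5.96358311e+01,  1.60745099e+00, -2.81550103e+01,
        1.25586212e-02,  1.80474904e-03,  8.45417134e-06]), 'eef_pos': array([0.2751384 , 0.61640647, 0.24831367]), 'tool_rot': array([-1.74253884e-05,  8.38935342e-01,  5.44231102e-01,  1.59886264e-05]), 'contact_force': array([-0.35617424,  0.01008427, -0.49364949]), 'torque': array([-0.03805953,  0.03991106, -0.03901216]), 'gripper_width': 0.9996442918166609}
```

```bash
python3 - <<'E'
import cv2
im=cv2.imread('pics/top0.png')
cv2.imwrite('pics/top0c.png',cv2.resize(im[100:400,100:540],(800,545),interpolation=cv2.INTER_CUBIC))
E
```

```text
(no output)
```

View pics/top0c.png

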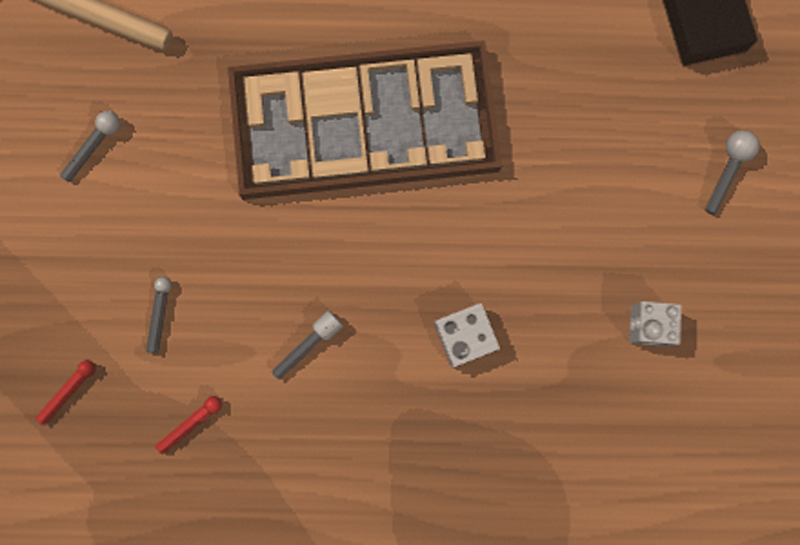

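View pics/scene0.png

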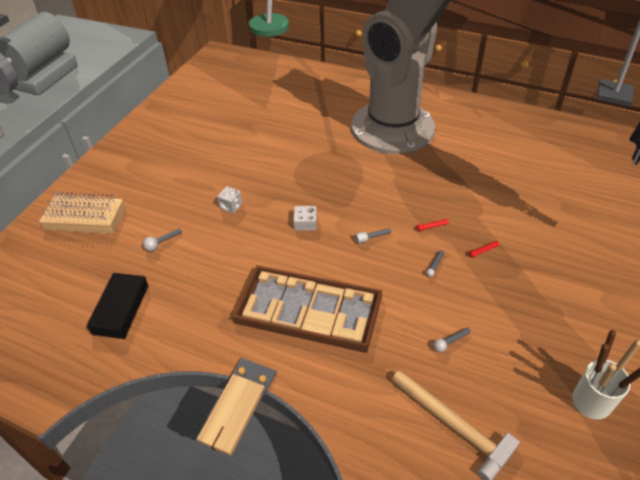

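```bash
cat >> h.py <<'E'
from scipy.spatial.transform import Rotation as Ro
def wrap(a): return (a+np.pi)%(2*np.pi)-np.pi
def rows(p,yaw,sym=True):
    """shift (cm, tool axes) and turn (deg) taking the tool to world p with tool x at world yaw (mod pi if sym)"""
    o=readout.get_obs(); w,x,y,z=o['tool_rot']; R=Ro.from_quat([x,y,z,w]).as_matrix()
    y0=np.arctan2(R[1,0],R[0,0]); d=wrap(yaw-y0)
    opts=[d] + ([wrap(d+np.pi)] if sym else [])
    return np.round(R.T@(np.array(p)-o['eef_pos'])*100,2).tolist(),[round(-np.degrees(a),1) for a in opts],'q7 %.2f yaw %.1f'%(o['q'][6],np.degrees(y0)),np.round(o['eef_pos'],4)
E
python3 - <<'E'
from h import *
ct,cs=get_calibration('top'),get_calibration('scene')
P={'mid':[(107,122),(68,176),(345,440),(331,467)],'big':[(743,146),(712,210),(243,150),(233,180)],'small':[(163,285),(153,350),(272,432),(254,438)],
'block':[(662,323),None,(196,231),None]}
for n,(a,b,c,d) in P.items():
    for t,s,nm in((a,c,'ball'),(b,d,'end')):
        if t is None: continue
        rc=(100+t[1]/1.8167,100+t[0]/1.818)
        p,e=tri([ray(ct,rc),ray(cs,s)]); print(n,nm,p.round(3),'miss',round(e,4))
for nm,t in dict(TL=(245,77),BL=(253,183),TR=(473,54),BR=(484,158)).items(): print(nm,onz(ct,(100+t[1]/1.8167,100+t[0]/1.818),.021).round(4))
w=get_calibration('wrist'); o=readout.get_obs(); T=np.eye(4); x=o['tool_rot']; T[:3,:3]=Ro.from_quat([x[1],x[2],x[3],x[0]]).as_matrix(); T[:3,3]=o['eef_pos']
print(w['fov_y'],(np.linalg.inv(T)@np.array(w['world_from_camera'])).round(3))
print(rows([.60,.28,.2],0))
E
```

```text
mid ball [0.654 0.309 0.013] miss 0.0003
mid end [0.597 0.349 0.003] miss 0.0001
big ball [ 0.64  -0.368  0.017] miss 0.0008
big end [ 0.574 -0.337 -0.002] miss 0.0012
small ball [0.481 0.243 0.009] miss 0.0019
small end [0.416 0.245 0.001] miss 0.004
block ball [ 0.448 -0.267  0.031] miss 0.0035
TL [0.7042 0.163  0.021 ]
BL [0.5887 0.1499 0.021 ]
TR [ 0.7348 -0.0797  0.021 ]
BR [ 0.6203 -0.0914  0.021 ]
69.35149093100227 [[ 1.    -0.     0.    -0.001]
 [ 0.     0.965  0.26  -0.066]
 [-0.    -0.26   0.965 -0.126]
 [ 0.     0.     0.     1.   ]]
([-17.48, 43.38, 4.83], [np.float64(65.9), np.float64(-114.1)], 'q7 -0.08 yaw 65.9', array([0.2751, 0.6164, 0.2483]))
```

```bash
python3 - <<'E'
from h import *
print(rows([.618,.334,.17],np.radians(55)))
E
```

```text
([-11.81, 42.82, 7.83], [np.float64(10.9), np.float64(-169.1)], 'q7 -0.08 yaw 65.9', array([0.2751, 0.6164, 0.2483]))
```

carry_out([
  [[-11.8, 42.8, 7.8], 10.9],
  [[-11.8, 42.8, 7.8], 10.9],
  [[-11.8, 42.8, 7.8], 10.9],
  [[-11.8, 42.8, 7.8], 10.9],
  [[-11.8, 42.8, 7.8], 10.9],
  [[-11.8, 42.8, 7.8], 10.9],
  [[-11.8, 42.8, 7.8], 10.9],
  [[-11.8, 42.8, 7.8], 10.9],
  [[-11.8, 42.8, 7.8], 10.9],
  [[-11.8, 42.8, 7.8], 10.9],
], hand=0.5, newtons=90)

```text
t: 2.35
eef_pos: [0.6163, 0.3367, 0.1705]
tool_rot: [-0.001, 0.886, 0.463, -0.0]
contact_force: [-0.2, 0.2, -0.5]
gripper_width: 0.499
```

```bash
python3 - <<'E'
from h import *
im,c=snap('wrist','w1.png'); o=readout.get_obs(); print(o['eef_pos'],o['q'][6],o['t'])
for p in ([.654,.309,.013],[.618,.334,.009],[.597,.349,.006]): print(proj(c,p))
E
```

```text
[0.61619459 0.3368774  0.17065184] 0.4472357320993439 2.4
[[274.68247628 319.19036222]]
[[224.75005697 319.1441967 ]]
[[194.03466222 319.52396432]]
```

View pics/w1.png

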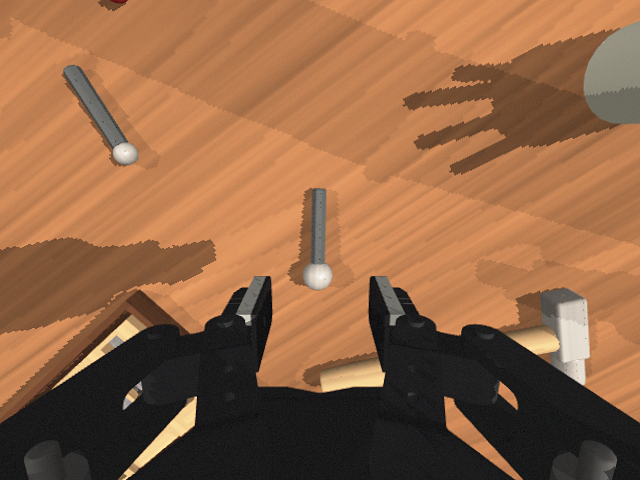

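```bash
cat >> h.py <<'E'
def punch(c,ball,end,r,L=79):
    """ball centre & shank-end pixels -> shank middle xy, yaw"""
    b=onz(c,ball,r); e=onz(c,end,.008); d=(b-e)[:2]; n=np.linalg.norm(d); off=.031+r
    u=d/n; m=b[:2]-u*off
    print('ball',b.round(4),'end',e.round(4),'len mm',round(n*1e3,1),'mid',m.round(4),'yaw',round(np.degrees(np.arctan2(u[1],u[0])),1)); return m,np.arctan2(u[1],u[0])
E
python3 - <<'E'
from h import *
c=get_calibration('wrist')
m,y=punch(c,(276,317.5),(189,319),.013)
print(rows([*m,.021],y+np.pi/2))
punch(c,(154,125),(70,72),.009)
E
```

```text
ball [0.6542 0.3072 0.013 ] end [0.593  0.3513 0.008 ] len mm 75.4 mid [0.6185 0.333 ] yaw -35.8
([-0.2, 0.43, 14.96], [np.float64(1.1), np.float64(-178.9)], 'q7 0.45 yaw 55.2', array([0.6162, 0.3369, 0.1707]))
ball [0.4812 0.2394 0.009 ] end [0.4131 0.2492 0.008 ] len mm 68.8 mid [0.4416 0.2451] yaw -8.2
```

carry_out([
  [[-0.2, 0.4, 5], 1],
  [[-0.2, 0.4, 10], 1],
  [[-0.2, 0.4, 13], 1],
  [[-0.2, 0.4, 14.9], 1],
  [[-0.2, 0.4, 14.9], 1],
  [[-0.2, 0.4, 14.9], 1],
  [[-0.2, 0.4, 14.9], 1],
])

```text
t: 3.28
eef_pos: [0.6192, 0.3338, 0.0234]
tool_rot: [-0.001, 0.89, 0.456, 0.001]
contact_force: [0.3, 0.4, 0.1]
gripper_width: 0.499
```

carry_out([
  [[0, 0, 0], 0],
  [[0, 0, 0], 0],
  [[0, 0, 0], 0],
  [[0, 0, 0], 0],
  [[0, 0, 0], 0],
  [[0, 0, 0], 0],
], hand=0, newtons=90)

```text
t: 4.03
eef_pos: [0.62, 0.3344, 0.0245]
tool_rot: [-0.001, 0.89, 0.456, 0.002]
contact_force: [-0.6, 0.2, 6.3]
gripper_width: 0.092
```

```bash
python3 - <<'E'
from h import *
BL=np.array([.5887,.1499]);TL=np.array([.7042,.163]);TR=np.array([.7348,-.0797]);BR=np.array([.6203,-.0914])
yaw=np.radians(7); u=np.array([np.cos(yaw),np.sin(yaw)]); v=np.array([-u[1],u[0]])
cen=(BL+TL+TR+BR)/4-u*.017
for i,n in enumerate(['small','block','big','mid']): print(n,(cen+v*(.093-.062*i)).round(4))
m=cen-v*.093
print(rows([*m,.16],yaw+np.pi/2))
E
```

```text
small [0.6338 0.1257]
block [0.6413 0.0641]
big [0.6489 0.0026]
mid [ 0.6565 -0.0589]
([-29.72, 25.94, -13.71], [np.float64(-42.7), np.float64(137.3)], 'q7 0.46 yaw 54.3', array([0.62  , 0.3344, 0.0245]))
```

carry_out([
  [[0, 0, -4], 0],
  [[0, 0, -8], 0],
  [[0, 0, -13.5], 0],
  [[0, 0, -13.5], 0],
])

```text
t: 4.53
eef_pos: [0.6223, 0.3349, 0.1647]
tool_rot: [-0.001, 0.89, 0.456, 0.007]
contact_force: [0.8, 0.0, -1.4]
gripper_width: 0.093
```

```bash
python3 - <<'E'
from h import *
im,c=snap('wrist','w2.png'); o=readout.get_obs(); print(o['eef_pos'],o['gripper_width'],o['t'],o['contact_force'])
E
```

```text
[0.62055779 0.3342059  0.16157388] 0.09481358101706537 4.575 [-0.27285191  0.28864267 -1.69546084]
```

View pics/w2.png

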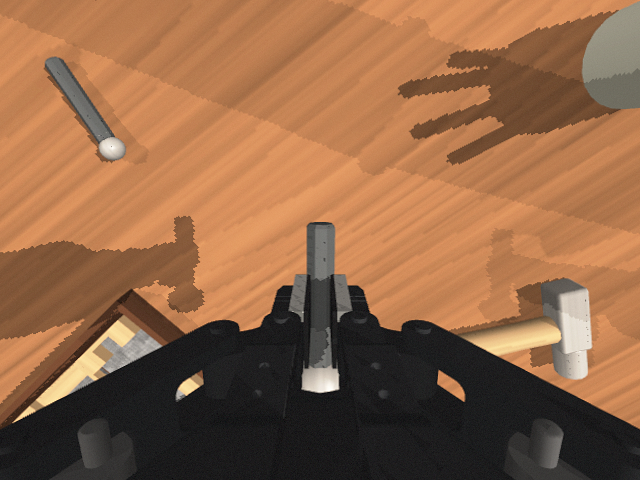

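carry_out([
  [[-29.7, 25.9, -0.3], -42.7],
  [[-29.7, 25.9, -0.3], -42.7],
  [[-29.7, 25.9, -0.3], -42.7],
  [[-29.7, 25.9, -0.3], -42.7],
  [[-29.7, 25.9, -0.3], -42.7],
  [[-29.7, 25.9, -0.3], -42.7],
  [[-29.7, 25.9, -0.3], -42.7],
  [[-29.7, 25.9, -0.3], -42.7],
  [[-29.7, 25.9, -0.3], -42.7],
  [[-29.7, 25.9, -0.3], -42.7],
])

```text
t: 5.82
eef_pos: [0.657, -0.0551, 0.162]
tool_rot: [-0.0, 0.662, 0.75, 0.005]
contact_force: [-0.4, 0.3, -1.1]
gripper_width: 0.097
```

```bash
python3 - <<'E'
from h import *
im,c=snap('wrist','w3.png'); o=readout.get_obs(); print(o['t'],o['gripper_width']); print(rows([.6565,-.0589,.16],np.radians(97)))
E
```

```text
5.875 0.099452653529291
([-0.32, -0.1, 0.21], [np.float64(0.1), np.float64(-179.9)], 'q7 1.69 yaw 97.1', array([ 0.6571, -0.0556,  0.1621]))
```

View pics/w3.png

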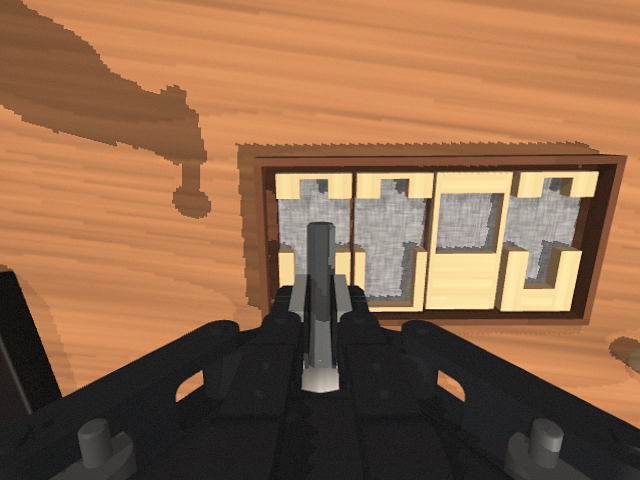

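```bash
python3 - <<'E'
from h import *
c=get_calibration('wrist')
A=[(174,275),(174,352),(174,357),(172,433),(172,514),(172,598),(310,572),(306,501)]
for a in A: print(a,onz(c,a,.021).round(4))
# predicted from model
yaw=np.radians(7);u=np.array([np.cos(yaw),np.sin(yaw)]);v=np.array([-u[1],u[0]])
for n,m in dict(mid=(.6565,-.0589),big=(.6489,.0026),small=(.6338,.1257)).items():
    for xx,yy in((-.041,-.029),(-.041,.029),(.075,-.029),(.075,.029)):
        p=np.array(m)+u*xx+v*yy; print(n,xx,yy,p.round(4),proj(c,[*p,.021]).round(0))
E
```

```text
(174, 275) [ 0.6208 -0.0942  0.021 ]
(174, 352) [ 0.6136 -0.0361  0.021 ]
(174, 357) [ 0.6131 -0.0323  0.021 ]
(172, 433) [0.6046 0.0247 0.021 ]
(172, 514) [0.5972 0.0856 0.021 ]
(172, 598) [0.5897 0.1481 0.021 ]
(310, 572) [0.7037 0.1652 0.021 ]
(306, 501) [0.7075 0.1051 0.021 ]
mid -0.041 -0.029 [ 0.6193 -0.0927] [[172. 277.]]
mid -0.041 0.029 [ 0.6123 -0.0351] [[172. 354.]]
mid 0.075 -0.029 [ 0.7345 -0.0785] [[311. 281.]]
mid 0.075 0.029 [ 0.7274 -0.021 ] [[311. 350.]]
big -0.041 -0.029 [ 0.6117 -0.0312] [[172. 359.]]
big -0.041 0.029 [0.6047 0.0264] [[172. 435.]]
big 0.075 -0.029 [ 0.7269 -0.017 ] [[311. 354.]]
big 0.075 0.029 [0.7198 0.0405] [[311. 423.]]
small -0.041 -0.029 [0.5966 0.0919] [[172. 522.]]
small -0.041 0.029 [0.5896 0.1495] [[172. 600.]]
small 0.075 -0.029 [0.7118 0.1061] [[311. 501.]]
small 0.075 0.029 [0.7047 0.1636] [[311. 570.]]
```

carry_out([
  [[-0.4, 0, 4], 0],
  [[-0.4, 0, 8], 0],
  [[-0.4, 0, 10], 0],
  [[-0.4, 0, 11.5], 0],
  [[-0.4, 0, 12.4], 0],
  [[-0.4, 0, 12.8], 0],
  [[-0.4, 0, 12.8], 0],
  [[-0.4, 0, 12.8], 0],
])

```text
t: 6.88
eef_pos: [0.659, -0.0588, 0.0349]
tool_rot: [0.0, 0.662, 0.75, 0.005]
contact_force: [-0.5, 0.5, -1.0]
gripper_width: 0.098
```

```bash
python3 - <<'E'
from h import *
im,c=snap('wrist','w4.png'); o=readout.get_obs(); print(o['t'],o['gripper_width'],o['contact_force']); print(rows([.657,-.0595,.0335],np.radians(97)))
E
```

```text
6.925 0.09514562004895272 [ 0.95970481 -0.15352427 -0.27998284]
([-0.05, -0.2, 0.13], [np.float64(0.1), np.float64(-179.9)], 'q7 1.70 yaw 97.1', array([ 0.6589, -0.0588,  0.0349]))
```

View pics/w4.png

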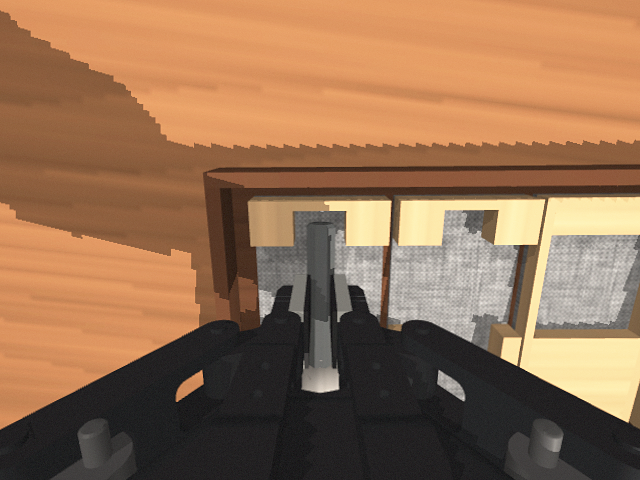

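carry_out([
  [[0, -0.2, 0.15], 0],
  [[0, -0.2, 0.2], 0],
  [[0, -0.2, 0.2], 0],
])

```text
t: 7.3
eef_pos: [0.6571, -0.0591, 0.0335]
tool_rot: [0.001, 0.662, 0.75, 0.005]
contact_force: [-2.1, -0.4, 5.1]
gripper_width: 0.099
```

carry_out([
  [[0, 0, 0], 0],
  [[0, 0, 0], 0],
  [[0, 0, 0], 0],
  [[0, 0, -1], 0],
  [[0, 0, -4], 0],
  [[0, 0, -9], 0],
  [[0, 0, -13], 0],
  [[0, 0, -13], 0],
], hand=0.3)

```text
t: 8.3
eef_pos: [0.6587, -0.0603, 0.1683]
tool_rot: [0.004, 0.662, 0.75, 0.008]
contact_force: [0.3, -0.2, -0.7]
gripper_width: 0.3
```

```bash
python3 - <<'E'
from h import *
im,c=snap('wrist','w5.png'); o=readout.get_obs(); print(o['t'],o['gripper_width'],o['contact_force'])
im,ct=snap('top','t5.png')
# preliminary target: small punch
m,y=np.array([.4416,.2451]),np.radians(-8.2)
print('small',rows([*m,.17],y+np.pi/2))
a=im[130:220,220:380]; w=cv2.imread('pics/w5.png'); 
b=cv2.resize(a[:,:,::-1],(640,360),interpolation=cv2.INTER_CUBIC); cv2.imwrite('pics/m5.png',np.vstack([b,w[120:360]]))
E
```

```text
8.35 0.3000746290057949 [-0.23089516 -0.10399476 -0.12344532]
small ([32.94, -17.5, -0.56], [np.float64(15.3), np.float64(-164.7)], 'q7 1.70 yaw 97.1', array([ 0.6561, -0.06  ,  0.1641]))
```

View pics/m5.png

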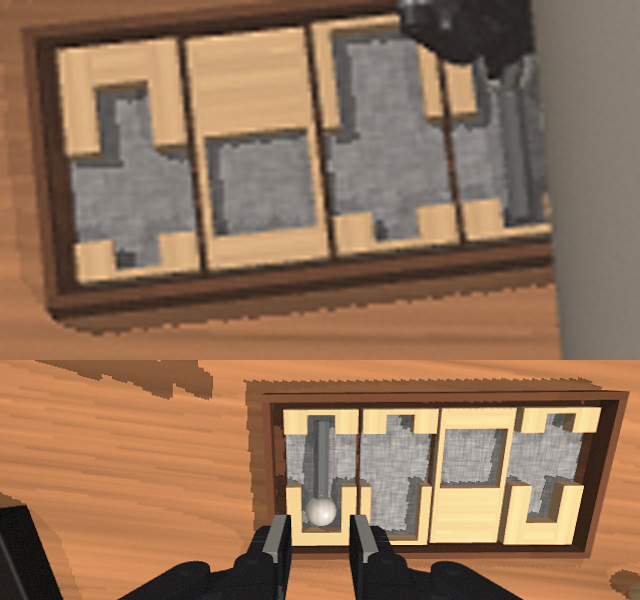

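```bash
python3 - <<'E'
from h import *
c=get_calibration('wrist'); m,y=punch(c,(272,320),(177,321),.013+.009)
print(rows([.5965,-.348,.17],np.radians(65)))
E
```

```text
ball [ 0.6954 -0.0547  0.022 ] end [ 0.6196 -0.0632  0.008 ] len mm 76.2 mid [ 0.6427 -0.0606] yaw 6.4
([-27.84, -9.48, -0.85], [np.float64(32.1), np.float64(-147.9)], 'q7 1.70 yaw 97.1', array([ 0.6561, -0.06  ,  0.1641]))
```

```bash
python3 - <<'E'
from h import *
c=get_calibration('wrist')
for rc,z in (((168,320),.021),((304,320),.021),((272,320),.022),((177,321),.016)): print(rc,onz(c,rc,z).round(4))
E
```

```text
(168, 320) [ 0.6116 -0.0651  0.021 ]
(304, 320) [ 0.7247 -0.0511  0.021 ]
(272, 320) [ 0.6954 -0.0547  0.022 ]
(177, 321) [ 0.6188 -0.0634  0.016 ]
```

carry_out([
  [[-27.8, -9.5, -0.9], 32],
  [[-27.8, -9.5, -0.9], 32],
  [[-27.8, -9.5, -0.9], 32],
  [[-27.8, -9.5, -0.9], 32],
  [[-27.8, -9.5, -0.9], 32],
  [[-27.8, -9.5, -0.9], 32],
  [[-27.8, -9.5, -0.9], 32],
  [[-27.8, -9.5, -0.9], 32],
  [[-27.8, -9.5, -0.9], 32],
], hand=0.5)

```text
t: 9.52
eef_pos: [0.5968, -0.346, 0.1703]
tool_rot: [-0.001, 0.842, 0.539, 0.006]
contact_force: [0.7, -0.5, 0.1]
gripper_width: 0.501
```

```bash
python3 - <<'E'
from h import *
im,c=snap('wrist','w6.png'); o=readout.get_obs(); print(o['t'],o['eef_pos'],o['q'][6])
for p in ([.640,-.368,.017],[.574,-.337,.007]): print(proj(c,p))
E
```

```text
9.575 [ 0.5966827  -0.34637684  0.17037403] 1.6761012912831925
[[277.28227268 316.65721477]]
[[191.26569106 316.99828501]]
```

View pics/w6.png

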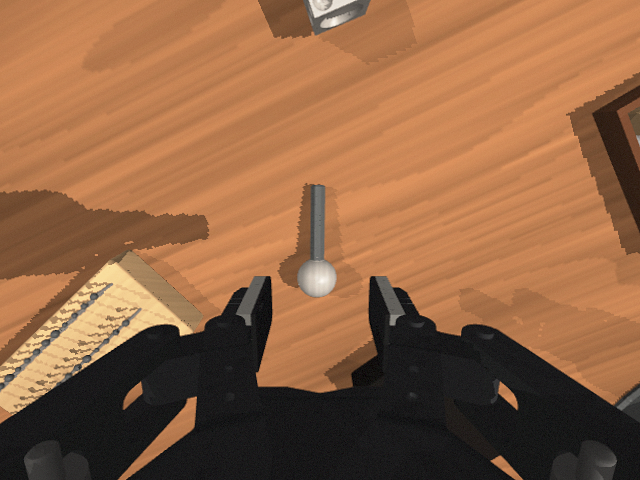

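```bash
python3 - <<'E'
from h import *
c=get_calibration('wrist'); m,y=punch(c,(279,317.5),(185,318),.017)
print(rows([*m,.021],y+np.pi/2))
E
```

```text
ball [ 0.6417 -0.3685  0.017 ] end [ 0.5694 -0.3344  0.008 ] len mm 79.9 mid [ 0.5983 -0.348 ] yaw -25.2
([-0.24, 0.15, 14.94], [np.float64(0.5), np.float64(-179.5)], 'q7 1.68 yaw 65.2', array([ 0.5967, -0.3464,  0.1704]))
```

carry_out([
  [[-0.2, 0.15, 5], 0.5],
  [[-0.2, 0.15, 10], 0.5],
  [[-0.2, 0.15, 13], 0.5],
  [[-0.2, 0.15, 14.9], 0.5],
  [[-0.2, 0.15, 14.9], 0.5],
  [[-0.2, 0.15, 14.9], 0.5],
  [[-0.2, 0.15, 14.9], 0.5],
])

```text
t: 10.45
eef_pos: [0.5995, -0.3483, 0.0231]
tool_rot: [0.0, 0.845, 0.535, 0.006]
contact_force: [0.1, -0.3, -1.2]
gripper_width: 0.501
```

carry_out([
  [[0, 0, 0], 0],
  [[0, 0, 0], 0],
  [[0, 0, 0], 0],
  [[0, 0, 0], 0],
  [[0, 0, 0], 0],
  [[0, 0, 0], 0],
], hand=0, newtons=110)

```text
t: 11.2
eef_pos: [0.6001, -0.3488, 0.0243]
tool_rot: [0.001, 0.845, 0.535, 0.007]
contact_force: [-1.2, 0.7, 5.9]
gripper_width: 0.09
```

carry_out([
  [[0, 0, -2], 0],
  [[0, 0, -6], 0],
  [[0, 0, -12], 0],
  [[0, 0, -14], 0],
  [[0, 0, -14], 0],
  [[0, 0, -14], 0],
])

```text
t: 11.95
eef_pos: [0.5971, -0.3486, 0.1622]
tool_rot: [-0.001, 0.845, 0.535, 0.006]
contact_force: [-0.8, 0.9, -2.9]
gripper_width: 0.094
```

```bash
python3 - <<'E'
from h import *
print(readout.get_obs()['gripper_width'],rows([.6495,.002,.17],np.radians(97)))
E
```

```text
0.09376842474870972 ([33.95, -10.23, -0.47], [np.float64(-32.3), np.float64(147.7)], 'q7 1.67 yaw 64.7', array([ 0.5971, -0.3486,  0.1622]))
```

carry_out([
  [[34, -10, -0.4], -32.2],
  [[34, -10, -0.4], -32.2],
  [[34, -10, -0.4], -32.2],
  [[34, -10, -0.4], -32.2],
  [[34, -10, -0.4], -32.2],
  [[34, -10, -0.4], -32.2],
  [[34, -10, -0.4], -32.2],
  [[34, -10, -0.4], -32.2],
  [[34, -10, -0.4], -32.2],
  [[34, -10, -0.4], -32.2],
])

```text
t: 13.2
eef_pos: [0.6515, -0.0002, 0.1689]
tool_rot: [0.001, 0.664, 0.748, 0.005]
contact_force: [0.2, 0.5, -2.1]
gripper_width: 0.087
```

```bash
python3 - <<'E'
from h import *
print(readout.get_obs()['gripper_width'],rows([.6515,.002,.034],np.radians(97)))
E
```

```text
0.08717616072702494 ([0.14, -0.11, 13.49], [np.float64(-0.2), np.float64(179.8)], 'q7 1.60 yaw 96.8', array([ 6.515e-01, -2.000e-04,  1.689e-01]))
```

carry_out([
  [[0.1, 0, 4], 0],
  [[0.1, 0, 8], 0],
  [[0.1, 0, 10], 0],
  [[0.1, 0, 12], 0],
  [[0.1, 0, 13], 0],
  [[0.1, 0, 13.2], 0],
  [[0.1, 0, 13.2], 0],
  [[0.1, 0, 13.2], 0],
])

```text
t: 14.2
eef_pos: [0.6532, 0.0017, 0.0379]
tool_rot: [0.001, 0.664, 0.748, 0.006]
contact_force: [0.2, 0.1, -2.9]
gripper_width: 0.092
```

```bash
python3 - <<'E'
from h import *
im,c=snap('wrist','w7.png'); o=readout.get_obs(); print(o['t'],o['gripper_width'],o['contact_force']); print(rows([.6515,.002,.034],np.radians(97)))
E
```

```text
14.25 0.09320529308681416 [ 0.04826126 -0.3896725  -2.45758063]
([0.04, -0.17, 0.38], [np.float64(-0.2), np.float64(179.8)], 'q7 1.59 yaw 96.8', array([0.6532, 0.0018, 0.0378]))
```

View pics/w7.png

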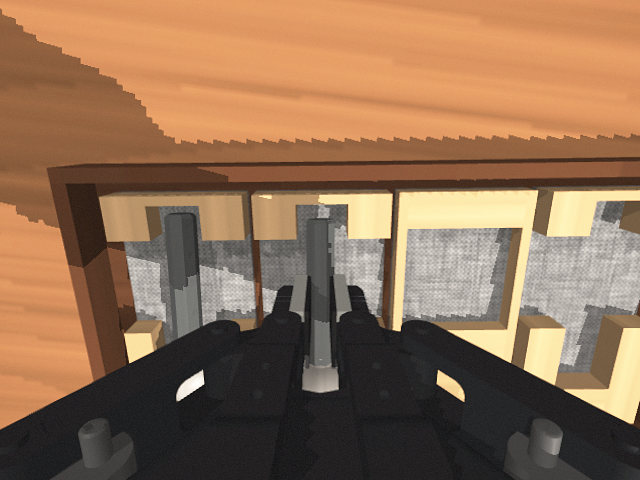

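carry_out([
  [[0.05, 0, 0.3], 0],
  [[0.05, -0.1, 0.45], 0],
  [[0.05, -0.1, 0.45], 0],
  [[0.05, -0.1, 0.45], 0],
])

```text
t: 14.75
eef_pos: [0.6524, 0.0024, 0.0335]
tool_rot: [0.002, 0.664, 0.748, 0.006]
contact_force: [0.2, 0.6, 0.3]
gripper_width: 0.089
```

carry_out([
  [[0, 0, 0], 0],
  [[0, 0, 0], 0],
  [[0, 0, 0], 0],
  [[0, 0, -1], 0],
  [[0, 0, -4], 0],
  [[0, 0, -9], 0],
  [[0, 0, -13], 0],
  [[0, 0, -13], 0],
], hand=0.3)

```text
t: 15.75
eef_pos: [0.6536, 0.0014, 0.1683]
tool_rot: [0.004, 0.664, 0.748, 0.009]
contact_force: [-0.2, -0.6, -0.9]
gripper_width: 0.302
```

```bash
python3 - <<'E'
from h import *
im,c=snap('wrist','w8.png'); o=readout.get_obs(); print(o['t'],o['gripper_width'],o['contact_force'])
print('small',rows([.4416,.2451,.17],np.radians(81.8)))
print('block',rows([.45,-.268,.2],np.radians(97)))
E
```

```text
15.8 0.3003477519132645 [ 0.24397892 -0.54175795  0.05701975]
small ([26.69, -18.01, -0.54], [np.float64(15.0), np.float64(-165.0)], 'q7 1.60 yaw 96.8', array([0.6521, 0.0014, 0.1659]))
block ([-24.34, -23.2, -3.91], [np.float64(-0.2), np.float64(179.8)], 'q7 1.60 yaw 96.8', array([0.6521, 0.0014, 0.1659]))
```

View pics/w8.png

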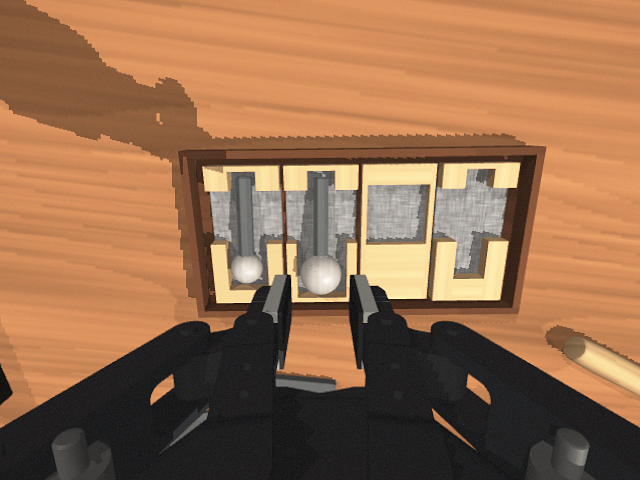

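carry_out([
  [[26.7, -18, -0.5], 15],
  [[26.7, -18, -0.5], 15],
  [[26.7, -18, -0.5], 15],
  [[26.7, -18, -0.5], 15],
  [[26.7, -18, -0.5], 15],
  [[26.7, -18, -0.5], 15],
  [[26.7, -18, -0.5], 15],
  [[26.7, -18, -0.5], 15],
  [[26.7, -18, -0.5], 15],
], hand=0.5)

```text
t: 16.92
eef_pos: [0.4427, 0.2437, 0.1694]
tool_rot: [0.002, 0.757, 0.654, 0.008]
contact_force: [-0.5, -0.1, 0.7]
gripper_width: 0.501
```

```bash
python3 - <<'E'
from h import *
im,c=snap('wrist','w9.png'); o=readout.get_obs(); print(o['t'],o['eef_pos'],o['q'][6])
for p in ([.481,.240,.009],[.416,.248,.007]): print(proj(c,p))
E
```

```text
16.975 [0.44257368 0.24395093 0.16944221] 0.7798022970834237
[[261.97374087 321.23228109]]
[[186.83568997 319.37339354]]
```

View pics/w9.png

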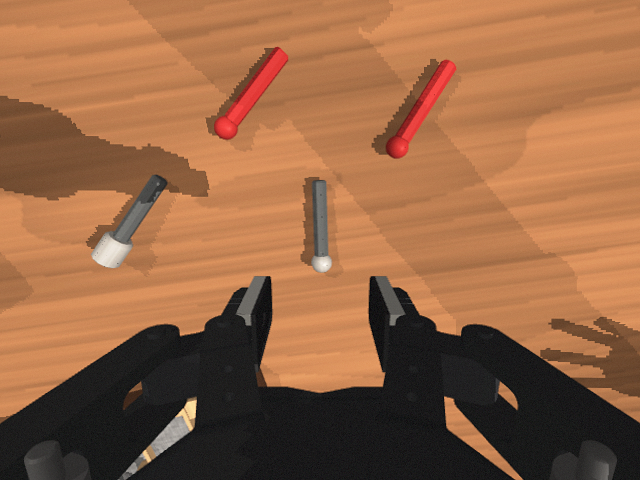

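```bash
python3 - <<'E'
from h import *
c=get_calibration('wrist'); m,y=punch(c,(264,321),(182,319.5),.009)
print(rows([*m,.020],y+np.pi/2))
E
```

```text
ball [0.4827 0.2398 0.009 ] end [0.4118 0.249  0.008 ] len mm 71.5 mid [0.4431 0.2449] yaw -7.3
([-0.03, -0.17, 14.94], [np.float64(-1.0), np.float64(179.0)], 'q7 0.78 yaw 81.7', array([0.4426, 0.244 , 0.1694]))
```

carry_out([
  [[0, -0.15, 5], -1],
  [[0, -0.15, 10], -1],
  [[0, -0.15, 13], -1],
  [[0, -0.15, 14.9], -1],
  [[0, -0.15, 15], -1],
  [[0, -0.15, 15], -1],
  [[0, -0.15, 15], -1],
])

```text
t: 17.85
eef_pos: [0.444, 0.2455, 0.0204]
tool_rot: [0.002, 0.751, 0.66, 0.009]
contact_force: [0.4, 0.5, -0.1]
gripper_width: 0.503
```

carry_out([
  [[0, 0, 0], 0],
  [[0, 0, 0], 0],
  [[0, 0, 0], 0],
  [[0, 0, 0], 0],
  [[0, 0, 0], 0],
  [[0, 0, 0], 0],
], hand=0, newtons=90)

```text
t: 18.6
eef_pos: [0.4445, 0.2458, 0.0212]
tool_rot: [0.002, 0.751, 0.66, 0.009]
contact_force: [-0.8, -0.4, 6.8]
gripper_width: 0.096
```

carry_out([
  [[0, 0, -2], 0],
  [[0, 0, -6], 0],
  [[0, 0, -12], 0],
  [[0, 0, -14], 0],
  [[0, 0, -14], 0],
  [[0, 0, -14], 0],
])

```text
t: 19.35
eef_pos: [0.4413, 0.2441, 0.1601]
tool_rot: [0.002, 0.751, 0.66, 0.008]
contact_force: [-0.3, 0.5, -0.5]
gripper_width: 0.098
```

```bash
python3 - <<'E'
from h import *
print(readout.get_obs()['gripper_width'],rows([.634,.1255,.17],np.radians(97)))
E
```

```text
0.09808854093287385 ([-9.28, 20.65, -0.78], [np.float64(-14.4), np.float64(165.6)], 'q7 0.79 yaw 82.6', array([0.4413, 0.2441, 0.1601]))
```

carry_out([
  [[-9.3, 20.7, -0.6], -14.4],
  [[-9.3, 20.7, -0.6], -14.4],
  [[-9.3, 20.7, -0.6], -14.4],
  [[-9.3, 20.7, -0.6], -14.4],
  [[-9.3, 20.7, -0.6], -14.4],
  [[-9.3, 20.7, -0.6], -14.4],
  [[-9.3, 20.7, -0.6], -14.4],
])

```text
t: 20.23
eef_pos: [0.6331, 0.1266, 0.1673]
tool_rot: [0.003, 0.662, 0.75, 0.007]
contact_force: [0.8, -0.1, 0.1]
gripper_width: 0.101
```

```bash
python3 - <<'E'
from h import *
print(readout.get_obs()['gripper_width'],rows([.635,.1255,.034],np.radians(97)))
E
```

```text
0.10123814991894879 ([-0.21, -0.01, 13.33], [np.float64(0.2), np.float64(-179.8)], 'q7 1.40 yaw 97.2', array([0.6331, 0.1266, 0.1673]))
```

carry_out([
  [[-0.2, 0, 4], 0],
  [[-0.2, 0, 8], 0],
  [[-0.2, 0, 10], 0],
  [[-0.2, 0, 12], 0],
  [[-0.2, 0, 13.2], 0],
  [[-0.2, 0, 13.2], 0],
  [[-0.2, 0, 13.2], 0],
  [[-0.2, 0, 13.2], 0],
])

```text
t: 21.22
eef_pos: [0.6358, 0.1258, 0.0362]
tool_rot: [0.003, 0.662, 0.75, 0.008]
contact_force: [0.2, -1.1, -1.0]
gripper_width: 0.1
```

```bash
python3 - <<'E'
from h import *
im,c=snap('wrist','w10.png'); o=readout.get_obs(); print(o['t'],o['gripper_width'],o['contact_force']); print(rows([.635,.1255,.0305],np.radians(97)))
E
```

```text
21.275 0.09993548463550624 [-1.43332329 -0.98369138 -1.60685247]
([-0.02, -0.08, 0.56], [np.float64(0.2), np.float64(-179.8)], 'q7 1.39 yaw 97.2', array([0.6356, 0.1257, 0.0361]))
```

View pics/w10.png

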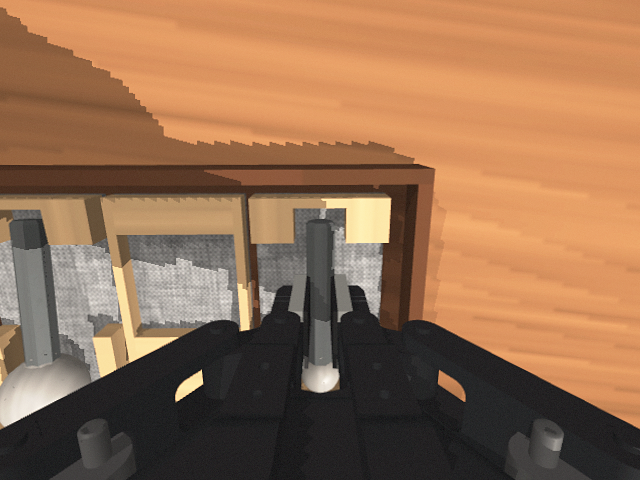

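carry_out([
  [[0, 0, 0.3], 0],
  [[0, 0, 0.6], 0],
  [[0, 0, 0.65], 0],
  [[0, 0, 0.65], 0],
])

```text
t: 21.78
eef_pos: [0.636, 0.1258, 0.0303]
tool_rot: [0.003, 0.662, 0.75, 0.008]
contact_force: [-3.1, 0.4, 6.5]
gripper_width: 0.101
```

carry_out([
  [[0, 0, 0], 0],
  [[0, 0, 0], 0],
  [[0, 0, 0], 0],
  [[0, 0, -1], 0],
  [[0, 0, -4], 0],
  [[0, 0, -9], 0],
  [[0, 0, -13], 0],
  [[0, 0, -13], 0],
], hand=0.3)

```text
t: 22.78
eef_pos: [0.6365, 0.1252, 0.1651]
tool_rot: [0.005, 0.662, 0.75, 0.011]
contact_force: [-0.1, 0.5, 0.6]
gripper_width: 0.302
```

```bash
python3 - <<'E'
from h import *
im,c=snap('wrist','w11.png'); o=readout.get_obs(); print(o['t'],o['gripper_width'],o['contact_force'])
print('block',rows([.45,-.268,.19],np.radians(97)))
E
```

```text
22.825 0.29778133578473537 [ 0.54475019  0.27932421 -1.00240192]
block ([-36.67, -23.19, -3.45], [np.float64(0.1), np.float64(-179.9)], 'q7 1.40 yaw 97.1', array([0.6351, 0.125 , 0.1626]))
```

carry_out([
  [[-36.7, -23.2, -3], 0],
  [[-36.7, -23.2, -3], 0],
  [[-36.7, -23.2, -3], 0],
  [[-36.7, -23.2, -3], 0],
  [[-36.7, -23.2, -3], 0],
  [[-36.7, -23.2, -3], 0],
  [[-36.7, -23.2, -3], 0],
  [[-36.7, -23.2, -3], 0],
  [[-36.7, -23.2, -3], 0],
  [[-36.7, -23.2, -3], 0],
], hand=1.0)

```text
t: 24.08
eef_pos: [0.4506, -0.2665, 0.1849]
tool_rot: [0.004, 0.661, 0.751, 0.01]
contact_force: [0.6, -0.1, -0.3]
gripper_width: 1.005
```

```bash
python3 - <<'E'
from h import *
im,c=snap('wrist','w12.png'); o=readout.get_obs(); print(o['t'],o['eef_pos'],o['q'][6])
w=cv2.imread('pics/w11.png'); b=im[:,:,::-1]
cv2.imwrite('pics/m12.png',np.hstack([cv2.resize(b[100:340,180:460],(467,400),interpolation=cv2.INTER_CUBIC),cv2.resize(w[140:340,240:400],(320,400),interpolation=cv2.INTER_CUBIC)]))
E
```

```text
24.125 [ 0.45062997 -0.26655203  0.18502593] 2.1721262000700925
```

View pics/m12.png

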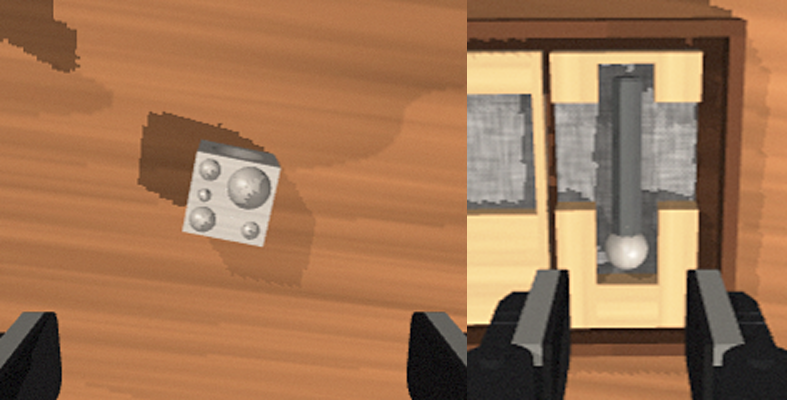

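```bash
python3 - <<'E'
from h import *
c=get_calibration('wrist'); ct=get_calibration('top')
P=np.array([onz(c,(100+y*.6,180+x*.6),.04) for x,y in((196,149),(281,166),(264,247),(183,232))])[:,:2]
cen=P.mean(0); print(P.round(4),cen.round(4),[round(np.linalg.norm(P[i]-P[(i+1)%4]),4) for i in range(4)])
e=[P[1]-P[0],P[2]-P[3]]; f=[P[3]-P[0],P[2]-P[1]]
ang=[np.degrees(np.arctan2(v[1],v[0])) for v in e+f]; print(np.round(ang,1))
# height from two views: top camera, top-face centre
rc=(100+y*0,0)
print('top-cam px of centre at z=.04',proj(ct,[*cen,.04]), 'crop',(proj(ct,[*cen,.04])[0]-100)*1.817)
yaw=np.radians(np.mean([ang[0],ang[1],ang[2]+90 if ang[2]<0 else ang[2]-90, ang[3]+90 if ang[3]<0 else ang[3]-90]))
for k in (0,np.pi/2): print(rows([*cen,.039],yaw+k))
E
```

```text
[[ 0.4262 -0.2867]
 [ 0.4292 -0.246 ]
 [ 0.47   -0.2482]
 [ 0.4673 -0.2885]] [ 0.4482 -0.2674] [np.float64(0.0408), np.float64(0.0409), np.float64(0.0404), np.float64(0.0412)]
[85.8 86.1 -2.6 -3.2]Traceback (most recent call last):
  File "<stdin>", line 8, in <module>
NameError: name 'y' is not defined
```

```bash
python3 - <<'E'
from h import *
print(rows([.4482,-.2674,.039],np.radians(86.6)))
ct=get_calibration('top'); print((proj(ct,[.4482,-.2674,.04])[0]-100)*1.817)
E
```

```text
([-0.17, -0.54, 14.59], [np.float64(10.7), np.float64(-169.3)], 'q7 2.17 yaw 97.3', array([ 0.4506, -0.2666,  0.185 ]))
[322.97751241 660.81667476]
```

carry_out([
  [[-0.2, -0.5, 4], 10.7],
  [[-0.2, -0.5, 8], 10.7],
  [[-0.2, -0.5, 11], 10.7],
  [[-0.2, -0.5, 13.5], 10.7],
  [[-0.2, -0.5, 14.6], 10.7],
  [[-0.2, -0.5, 14.6], 10.7],
  [[-0.2, -0.5, 14.6], 10.7],
])

```text
t: 25.0
eef_pos: [0.4494, -0.2678, 0.0398]
tool_rot: [0.003, 0.728, 0.686, 0.01]
contact_force: [-0.8, -0.4, 0.1]
gripper_width: 1.001
```

carry_out([
  [[0, 0, 0], 0],
  [[0, 0, 0], 0],
  [[0, 0, 0], 0],
  [[0, 0, 0], 0],
  [[0, 0, 0], 0],
  [[0, 0, 0], 0],
], hand=0, newtons=100)

```text
t: 25.75
eef_pos: [0.4498, -0.2681, 0.0408]
tool_rot: [0.004, 0.728, 0.686, 0.011]
contact_force: [-1.9, 0.7, 8.6]
gripper_width: 0.44
```

carry_out([
  [[0, 0, -2], 0],
  [[0, 0, -6], 0],
  [[0, 0, -12], 0],
  [[0, 0, -14], 0],
  [[0, 0, -14], 0],
  [[0, 0, -14], 0],
])

```text
t: 26.5
eef_pos: [0.4458, -0.2688, 0.1793]
tool_rot: [0.003, 0.728, 0.686, 0.01]
contact_force: [-1.8, -0.9, -4.5]
gripper_width: 0.442
```

```bash
python3 - <<'E'
from h import *
o=readout.get_obs();print(o['gripper_width'],o['contact_force'],rows([.6415,.0637,.17],np.radians(97)))
E
```

```text
0.44196568908852757 [-1.77882167 -0.92191046 -4.47324156] ([34.32, 17.56, 1.63], [np.float64(-10.4), np.float64(169.6)], 'q7 2.01 yaw 86.6', array([ 0.4458, -0.2688,  0.1793]))
```

carry_out([
  [[34.3, 17.7, 1], -10.4],
  [[34.3, 17.7, 1], -10.4],
  [[34.3, 17.7, 1], -10.4],
  [[34.3, 17.7, 1], -10.4],
  [[34.3, 17.7, 1], -10.4],
  [[34.3, 17.7, 1], -10.4],
  [[34.3, 17.7, 1], -10.4],
  [[34.3, 17.7, 1], -10.4],
  [[34.3, 17.7, 1], -10.4],
  [[34.3, 17.7, 1], -10.4],
])

```text
t: 27.75
eef_pos: [0.6422, 0.0611, 0.1761]
tool_rot: [0.004, 0.663, 0.748, 0.009]
contact_force: [-0.2, -1.1, -3.2]
gripper_width: 0.439
```

```bash
python3 - <<'E'
from h import *
o=readout.get_obs();print(o['gripper_width'],rows([.643,.064,.065],np.radians(97)))
E
```

```text
0.43881976285479646 ([0.2, -0.1, 11.11], [np.float64(-0.1), np.float64(179.9)], 'q7 1.50 yaw 96.9', array([0.6422, 0.0611, 0.1761]))
```

Lower to ~15 mm above seated and look.

carry_out([
  [[0.2, -0.1, 4], 0],
  [[0.2, -0.1, 8], 0],
  [[0.2, -0.1, 10], 0],
  [[0.2, -0.1, 11], 0],
  [[0.2, -0.1, 11.1], 0],
  [[0.2, -0.1, 11.1], 0],
  [[0.2, -0.1, 11.1], 0],
])

```text
t: 28.62
eef_pos: [0.6437, 0.0641, 0.0663]
tool_rot: [0.004, 0.663, 0.748, 0.01]
contact_force: [0.2, 0.8, -3.5]
gripper_width: 0.438
```

```bash
python3 - <<'E'
from h import *
im,c=snap('wrist','w13.png'); o=readout.get_obs(); print(o['t'],o['gripper_width'],o['contact_force']); print(rows([.643,.064,.0498],np.radians(97)))
E
```

```text
28.675 0.43974270860334186 [ 0.05722036 -0.24077197 -3.95248565]
([-0.02, -0.09, 1.63], [np.float64(-0.1), np.float64(179.9)], 'q7 1.50 yaw 96.9', array([0.6436, 0.0641, 0.0662]))
```

View pics/w13.png

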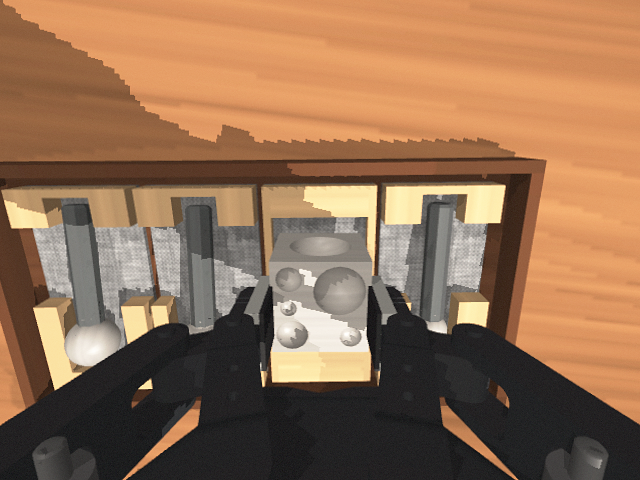

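```bash
python3 - <<'E'
from h import *
c=get_calibration('wrist')
for rc,z in (((235,320),.0255),((262,320),.0655),((353,320),.0655),((217,320),.017),((187,320),.017)): print(rc,onz(c,rc,z).round(4))
E
```

```text
(235, 320) [0.6234 0.0614 0.0255]
(262, 320) [0.6225 0.0609 0.0655]
(353, 320) [0.6626 0.0657 0.0655]
(217, 320) [0.6163 0.0606 0.017 ]
(187, 320) [0.601  0.0587 0.017 ]
```

carry_out([
  [[0, -0.15, 0.6], 0],
  [[0, -0.15, 1.2], 0],
  [[0, -0.15, 1.6], 0],
  [[0, -0.15, 1.7], 0],
  [[0, -0.15, 1.7], 0],
  [[0, -0.15, 1.7], 0],
])

```text
t: 29.42
eef_pos: [0.6421, 0.064, 0.0499]
tool_rot: [0.004, 0.663, 0.748, 0.01]
contact_force: [-5.6, 0.0, 7.9]
gripper_width: 0.442
```

carry_out([
  [[0, 0, 0], 0],
  [[0, 0, 0], 0],
  [[0, 0, 0], 0],
  [[0, 0, -1], 0],
  [[0, 0, -4], 0],
  [[0, 0, -9], 0],
  [[0, 0, -13], 0],
  [[0, 0, -13], 0],
  [[0, 0, -13], 0],
], hand=0.66)

```text
t: 30.55
eef_pos: [0.6393, 0.0627, 0.1799]
tool_rot: [0.004, 0.663, 0.748, 0.01]
contact_force: [0.1, 0.4, -0.4]
gripper_width: 0.66
```

carry_out([
  [[0, -6, -5], 0],
  [[0, -12, -5], 0],
  [[0, -15, -5], 0],
  [[0, -15, -5], 0],
  [[0, -15, -5], 0],
])

```text
t: 31.18
eef_pos: [0.4899, 0.0445, 0.2265]
tool_rot: [0.004, 0.663, 0.748, 0.009]
contact_force: [-0.1, 0.2, 0.6]
gripper_width: 0.66
```

```bash
python3 - <<'E'
from h import *
im,c=snap('wrist','w14.png'); o=readout.get_obs(); print(o['t'],o['eef_pos'],o['contact_force'])
s,_=snap('scene','s14.png'); t,_=snap('top','t14.png')
a=cv2.resize(s[250:360,220:400,::-1],(540,330),interpolation=cv2.INTER_CUBIC)
b=cv2.resize(im[220:420,100:540,::-1],(540,245)); cv2.imwrite('pics/m14.png',np.vstack([a,b]))
t0=cv2.imread('pics/top0.png');d=cv2.absdiff(t0,t[:,:,::-1].copy()).max(2)
for n,(r,cc) in dict(flat=(282,274),cutter=(283,356)).items():
    print(n,(d[r-25:r+25,cc-28:cc+28]>40).sum(),[(np.round(x['centre'],1),round(x['score'],2)) for x in models.spot_in('flat_punch_shank' if n=='flat' else 'disc_cutter_mid','top')[:1]])
E
```

```text
31.225 [0.4903061  0.04455531 0.22653608] [-0.16439737  0.48480405  0.46439529]
flat 1812 []
cutter 1098 [(array([282.3, 368.5]), 0.66)]
```

View pics/m14.png

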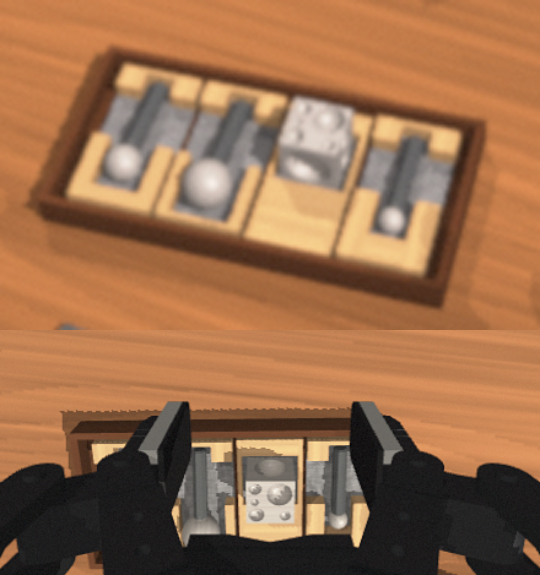

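```bash
python3 - <<'E'
from h import *
a,b=cv2.imread('pics/scene0.png'),cv2.imread('pics/s14.png')
for n,(r,cc) in dict(flat=(236,372),cutter=(218,305)).items():
    A=a[r-16:r+16,cc-24:cc+24]; B=b[r-30:r+30,cc-40:cc+40]
    m=cv2.matchTemplate(B,A,cv2.TM_CCOEFF_NORMED); _,v,_,l=cv2.minMaxLoc(m); print(n,round(v,2),'shift px',l[0]-16,l[1]-14)
E
```

```text
flat 1.0 shift px 0 0
cutter 0.81 shift px 0 1
```

```bash
python3 -c "
from h import *
print(bot.hand_in())"
```

```text
the job is handed in; nothing more can be done
None
```

The doming set is put away. The mid, big and small ball punches are each in their own rest, ball in the pocket and shank in the groove. The doming block stands upright in the square recess. I handed the job in at about 31 s, against the 106 s limit; hand-in gives no verdict.

**Last checks that agreed**
- **Tray contents:** the final scene and wrist pictures show all four pieces home.
- **Mid punch:** it measured within about 1 mm of its mark, taken against the rest's edge in the same picture.
- **Block:** it met the recess floor at TCP z 49.9 mm; I expected 49.8 mm.
- **Flat-faced punch:** it has not shifted by a pixel in the scene picture.

**Checks that failed or disagreed**
- **Disc cutter:** its picture match was weaker, at 0.81 with a 1-pixel shift. I put that down to the arm's shadow, since I never touched it.
- **Top-camera check:** the arm blocked the view of the flat punch and the cutter, so it was no use for either.
- **Mid punch, absolute reading:** this came out about 5 mm short of its mark, still inside the 10 mm limit. I relied on the rest-edge reading instead.
- **Gripper reading:** on the shanks it showed about 8 mm instead of 12 mm, but all three held.

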